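# Torque-check the clamp screw of a cutting fence

## Task

Check that the fence's clamp screw holds: with the ratchet handle already on it, take up the slack clockwise (seen from above) until the handle comes up solid, then load it with about 1.3 N m (13 N at the upright grip) and keep that load on for two seconds, without the screw itself turning. Then swing the handle back until its grip stands over the rest post and leave it there, with nothing else on the table disturbed.

Things in the scene. Friction and masses are not known exactly. Their poses are not given: they have to be found in the camera images.
- screw_axis (a point): Axis of the clamp screw, at the top of the fixed steel boss, 40 mm above the table; it does not turn with the screw. The fence (steel straightedge 220 x 50 x 8 mm under a grey bridge block 72 x 80 mm, 32 mm high) is fixed to the table. The black ratchet head (42 mm across) and the screw's hex end stand on this axis up to 76 mm above the table.
- screw_pointer (a point): Outer end of the flat steel pointer on the screw's collar, 60 mm from the screw axis, 44 mm above the table; it turns only with the screw. The screw holds by friction up to 1.8 N m (18 N at the grip), either way, and then slips; the pointer must not move over 1.5 mm. It does not tell where the handle comes up solid: that depends on the ratchet's tooth and is found by feel.
- grip (a point): Middle of the upright black grip at the handle's end: 20 mm in diameter, 63 to 112 mm above the table, this point 90 mm up and 100 mm from the screw axis, on a bar 49 to 64 mm up. The handle swings level about that axis (drag 0.4 N at the grip) and stays where left. It starts 0.35 to 0.75 rad anticlockwise of where it comes up solid; 1.45 rad back from there it would come up solid the other way.
- beam (a joint): Flex of the handle bar against the ratchet head, rad, positive when loaded clockwise: the bar is a very stiff spring of 600 N m/rad (0.0022 rad, 0.2 mm at the grip, at 1.3 N m; about 0 unloaded), so that this reading is lost in noise and the load is better judged by the force on the tool.
- rest_post (a point): Centre of the rubber top of the upright rest post on the fence's foot: 16 mm in diameter, top 50 mm above the table, 100 mm from the screw axis. The grip's foot (53 mm up) passes just over it. It lies 0.5 to 1.3 rad anticlockwise of the solid position.
- spool_black: Bystander: black thread spool standing, 38 mm across, 60 mm high; origin at its underside.
- pliers: Bystander: combination pliers lying flat, 170 mm long, 68 mm wide, 12 mm high; origin at its underside.
- sanding_block: Bystander: wooden sanding block 40 x 68 x 28 mm; origin at its underside.
Mind the look-alikes: they are no part of the job. There is more than one size of the part that bears screw_axis; the job needs the larger.

How it is judged:
By the outcome, as a careful person would: the job done as asked, in the order asked, and still so for the second after the job is handed in, with the robot touching nothing.
It also fails if it takes over 59 s, if anything falls off the work surface, if the arm or the gripper's body presses on something with over 40 N, if the wrist force passes 120 N, or if a joint passes its speed limit or range.

## Robot

A 7-joint arm with a two-finger parallel gripper is mounted at the origin on a cart in front of the work surface, level with it; the furniture and walls round the work are solid. World frame = base frame: x ahead of the robot, y to its left, z up, the work surface at z = 0. Lengths are in m, angles in degrees, forces in N, time in s.
With the tool pointing down it reaches from about 0.425 to 0.875 m from the base axis. Payload 4.7 kg.
Tool frame: the origin (TCP) lies on the mounting face of the last link; the fingertips stand 182 mm ahead of it and the grasp point (between the pads) lies 164 mm ahead of it; z points along the fingers, y is the line along which they close (so a half turn about z gives the same grasp; the last joint's range is limited). The gripper opens to 87 mm and grips with 3 to 60 N. Pads are 19 mm wide; open, the fingers measure 117 mm over their backs; the gripper's body (75 mm by 190 mm) begins 51 mm behind the grasp point.
Start: joints at [-74.994, 18.392, -4.016, 83.108, 1.295, 78.541, -3.26], TCP at [0.159, 0.63, 0.405] pointing down, gripper open.
Joint ranges: [-163.93, 163.93], [-17.29, 119.83], [-79.2, 71.16], [3.27, 140.29], [-89.18, 269.18], [5.43, 117.66], [-154.24, 154.24]. Speed limits (degrees/s): [147.25, 147.25, 180, 180, 180, 180, 180].

## Interface

Orientations are given as [roll, pitch, yaw] about the fixed x, y, z axes, in that order (R = Rz(yaw) Ry(pitch) Rx(roll)).
In Python, from cell import env gives the robot as it stands.
- The arm moves only by the tool servo_tool, never from a script. Its argument "plan" is a list of rows, each an object with "xyz": the shift along the tool's x, y, z in cm, a list of three; "twist": the turn, a rotation vector about the tool's x, y, z in degrees, a list of three; "jaw": the closure, from 0 (fully open) to 1 (shut). In form: [{"xyz": [x, y, z], "twist": [wx, wy, wz], "jaw": jaw}, ...]. A call has 1 to 10 rows; each row is the pose to reach, as a shift and turn from the pose commanded when the call began, along the tool's axes at that moment; what a row does not reach only later rows make up. A row lasts 1/12 s, in which the tool goes at most 41.7 mm and 7.16 degrees, less where a joint would pass 70% of its speed; a pose out of reach is approached as far as the arm can. A call with a gripper value outside its range is refused whole. The fingers move at their own pace and stop on an object; "newtons" is the grip in N (left out, the last holds). Time passes only in rows, so rows that repeat a pose let the fingers close. It gives the time, the measured TCP pose, the force, the opening and the grip force at its end, in the units of the state.
- env.get_obs(): the state, without advancing time (a new reading comes with each control period).
- env.read_camera(name): name is "scene" or "top" or "wrist"; returns a dict with "img" (384x512x3 uint8, red, green, blue), "camera_matrix" (3x3 intrinsics, pixels), "R" (3x3) and "t" (3): a world point X has camera coordinates R X + t. Camera axes: x right, y down, z forward; pixel columns grow to the right and rows downward; lengths in m; the calibration is good to about 2 mm. A picture is of the moment at which its call begins. There is no depth.
- env.sign_off(): hands the job in; it is judged then, once.
The state is a dict: "time_s": time; "qpos": joint angles; "joint_velocities": joint speeds; "effort": joint torques, N m; "tool_pos": TCP position; "tool_rot": TCP orientation; "force": force on the tool from outside, world axes, zero at the start; "wrist_torque": the same for the moment, N m; "grip_width": finger opening in m; "grasp_force": force on a finger pad.
Only numpy, scipy, OpenCV 4.12 (cv2) and the standard library are available. Lean on these libraries where they do the work, as an engineer would, in place of code of your own. Each camera call takes 0.05 s, during which the arm holds its last target. There are 200 camera calls.

## Working session

There is one attempt and no reset: what is moved stays moved. The work goes in short steps, Python scripts to look and compute and a tool call to move; the robot and the scene stay as the last step left them, time stands still between calls to the robot, and variables do not carry over. Pictures are saved under pics/ and viewed, at most 10 in all, crops included, and the job is handed in when it is done.

Besides the shell and the picture viewer there is one more tool, called after "Request:" as a command line: name --argument value ..., lists and objects as JSON in quotes. servo_tool: Moves the arm, as the interface text tells. Its arguments: {"type":"object","properties":{"plan":{"type":"array","items":{"type":"object","properties":{"xyz":{"type":"array","items":{"type":"number"}},"twist":{"type":"array","items":{"type":"number"}},"jaw":{"type":"number"}}}},"newtons":{"type":"number"}},"required":["plan"]}

```bash
mkdir -p pics; ls; python3 - <<'E'
from cell import env
import cv2,numpy as np
for n in("scene","top"):
    c=env.read_camera(n);cv2.imwrite(f"pics/{n}0.png",c["img"][:,:,::-1]);print(n,c["camera_matrix"].round(1).tolist(),c["R"].round(4).tolist(),c["t"].round(4).tolist())
print(env.get_obs())
E
```

```text
pics
scene [[398.0, 0.0, 254.2], [0.0, 398.0, 190.0], [0.0, 0.0, 1.0]] [[0.6965, -0.7176, -0.0047], [-0.4024, -0.3852, -0.8305], [0.5942, 0.5803, -0.557]] [-0.461, 0.2382, 0.7704]
top [[410.7, 0.0, 255.0], [0.0, 410.7, 194.2], [0.0, 0.0, 1.0]] [[-0.0204, -0.9998, 0.0054], [-0.9991, 0.0202, -0.0376], [0.0375, -0.0061, -0.9993]] [-0.1131, 0.5252, 1.0039]
{'time_s': 0.1, 'qpos': array([-74.99405716,  18.43592376,  -4.01569849,  83.16947531,
         1.29634509,  78.53959953,  -3.26004068]), 'joint_velocities': array([ 0.04149466, -0.03015683,  0.00023448, -0.09435281,  0.00709782,
        0.04000289, -0.04575397]), 'effort': array([ 2.21513660e-04, -4.92570448e+01, -4.05428158e-01, -3.13399673e+01,
       -6.41343347e-02,  3.94799060e-02,  7.57484622e-05]), 'tool_pos': array([0.1594173 , 0.62995859, 0.40374433]), 'tool_rot': array([-1.79900310e+02,  6.71902649e-03,  1.65804078e+02]), 'force': array([-0.62129609,  0.67402255,  0.40837094]), 'wrist_torque': array([-0.06218988,  0.01327976, -0.03034735]), 'grasp_force': 0.0, 'grip_width': 0.08698251399957758}
```

View pics/scene0.png

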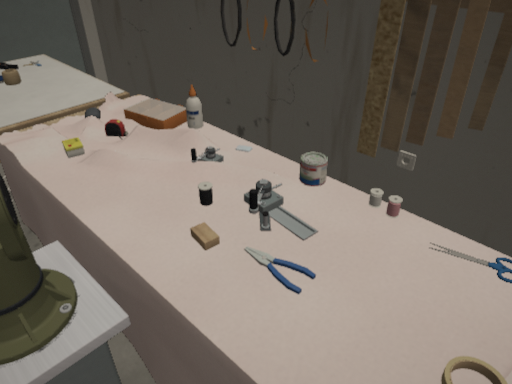

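View pics/top0.png

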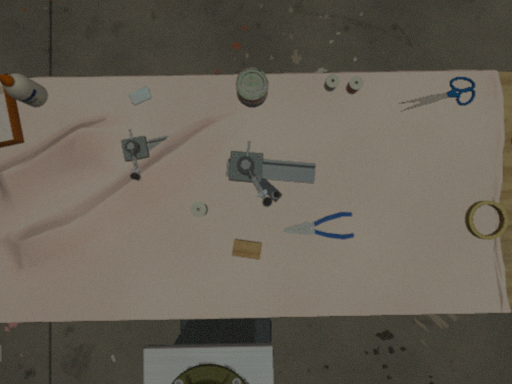

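The larger fence is at top (246,165) and scene (263,190). The look-alike, a smaller fence and ratchet, is at top (133,147) and scene (210,155). The grip candidates are the dark cylinders at top (267,201) and (275,190), one the grip and the other the rest post or its foot, plus the small fence's at (136,176). I choose the larger and check it in a crop.

```bash
python3 - <<'E'
import cv2,numpy as np
a=cv2.imread("pics/top0.png")[140:215,220:320];b=cv2.imread("pics/scene0.png")[170:245,230:330]
cv2.imwrite("pics/crop0.png",np.hstack([cv2.resize(x,None,fx=4,fy=4,interpolation=cv2.INTER_CUBIC) for x in(a,b)]))
E
```

```text
(no output)
```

View pics/crop0.png

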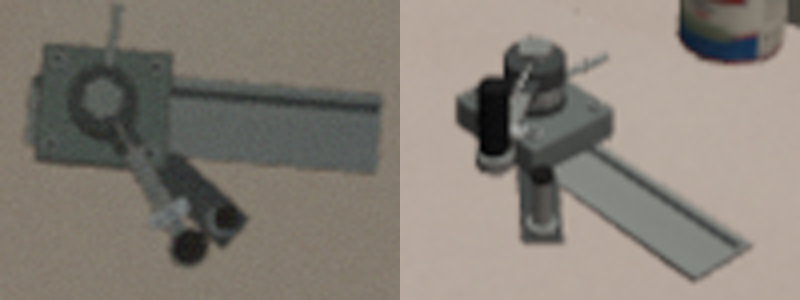

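The crop shows the head at top px (245,165), the grip's top at (267,202), the post's top at (275.5,194.5) and the pointer's tip at (249,142). The post lies anticlockwise of the grip.

```bash
cat > h.py <<'E'
from cell import env
import cv2,numpy as np
def ray(c,u,v,z):
    K,R,t=c["camera_matrix"],np.array(c["R"]),np.array(c["t"])
    d=R.T@np.linalg.solve(K,[u,v,1]);o=-R.T@t
    return o+d*(z-o[2])/d[2]
def show(S,P): 
    d=P-S;print(P.round(4),"r",np.hypot(*d[:2]).round(4),"ang",np.degrees(np.arctan2(d[1],d[0])).round(1))
E
python3 - <<'E'
from h import *
c=env.read_camera("top")
S=ray(c,245.2,165,.076);print(S)
for p in((267,201.7,.112),(275.5,194.5,.05),(249.2,142,.044)):show(S,ray(c,*p))
o=env.get_obs();print(o["tool_pos"],o["tool_rot"])
E
```

```text
[ 0.58839602 -0.10197621  0.076     ]
[ 0.5018 -0.1494  0.112 ] r 0.0987 ang -151.3
[ 0.5196 -0.1721  0.05  ] r 0.0982 ang -134.5
[ 0.647  -0.1121  0.044 ] r 0.0595 ang -9.8
[0.15943404 0.62999524 0.40391882] [-1.79916460e+02  4.99235626e-03  1.65803022e+02]
```

Request:
servo_tool --plan '[{"xyz":[-40,-29,0],"twist":[0,0,76],"jaw":1},{"xyz":[-40,-29,0],"twist":[0,0,76],"jaw":1},{"xyz":[-40,-29,0],"twist":[0,0,76],"jaw":1},{"xyz":[-40,-29,0],"twist":[0,0,76],"jaw":1},{"xyz":[-40,-29,0],"twist":[0,0,76],"jaw":1},{"xyz":[-40,-29,0],"twist":[0,0,76],"jaw":1},{"xyz":[-40,-29,0],"twist":[0,0,76],"jaw":1},{"xyz":[-40,-29,0],"twist":[0,0,76],"jaw":1},{"xyz":[-40,-29,0],"twist":[0,0,76],"jaw":1},{"xyz":[-40,-29,0],"twist":[0,0,76],"jaw":1}]' --newtons 20

```text
time_s: 0.98
tool_pos: [0.4273, 0.3084, 0.4048]
tool_rot: [-180.0, -0.0, 93.8]
force: [1.1, 0.1, 0.2]
grip_width: 0.0285
grasp_force: 0.0
```

Request:
servo_tool --plan '[{"xyz":[-41,8,6],"twist":[0,0,4],"jaw":1},{"xyz":[-41,8,6],"twist":[0,0,4],"jaw":1},{"xyz":[-41,8,6],"twist":[0,0,4],"jaw":1},{"xyz":[-41,8,6],"twist":[0,0,4],"jaw":1},{"xyz":[-41,8,6],"twist":[0,0,4],"jaw":1},{"xyz":[-41,8,6],"twist":[0,0,4],"jaw":1},{"xyz":[-41,8,6],"twist":[0,0,4],"jaw":1},{"xyz":[-41,8,6],"twist":[0,0,4],"jaw":1},{"xyz":[-41,8,6],"twist":[0,0,4],"jaw":1},{"xyz":[-41,8,6],"twist":[0,0,4],"jaw":1}]'

```text
time_s: 1.82
tool_pos: [0.5347, -0.0895, 0.3454]
tool_rot: [180.0, -0.0, 90.2]
force: [0.9, 1.0, -1.1]
grip_width: 0.0004
grasp_force: 0.0
```

```bash
python3 - <<'E'
from h import *
c=env.read_camera("wrist");cv2.imwrite("pics/w1.png",c["img"][:,:,::-1])
o=env.get_obs();print(o["tool_pos"],o["tool_rot"],o["force"])
for P in([.588,-.102,.076],[.5018,-.1494,.112],[.5196,-.1721,.05],[.647,-.112,.044]):
    q=c["camera_matrix"]@(c["R"]@P+c["t"]);print((q/q[2])[:2])
E
```

```text
[ 0.53482372 -0.09865986  0.34474971] [179.92390265   0.41219725  89.62909673] [ 0.34322898 -7.40143252  0.5857559 ]
[316.00737462 213.07694754]
[215.01221761 282.21156243]
[241.07203459 270.08372653]
[368.0811252 213.1020274]
```

View pics/w1.png

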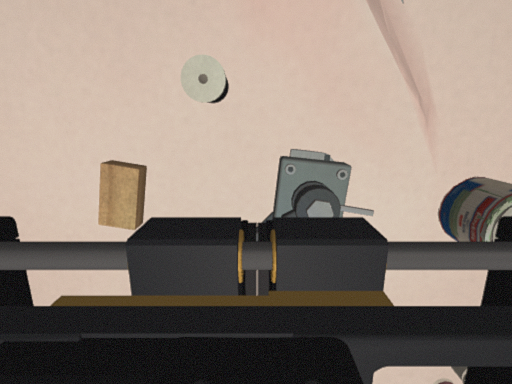

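Request:
servo_tool --plan '[{"xyz":[-4,-2,0],"twist":[0,0,0],"jaw":1},{"xyz":[-8,-4,0],"twist":[0,0,0],"jaw":1},{"xyz":[-9.5,-4,1],"twist":[0,0,0],"jaw":1},{"xyz":[-9.5,-4,4],"twist":[0,0,0],"jaw":1},{"xyz":[-9.5,-4,7],"twist":[0,0,0],"jaw":1},{"xyz":[-9.5,-4,8.8],"twist":[0,0,0],"jaw":1},{"xyz":[-9.5,-4,8.8],"twist":[0,0,0],"jaw":1},{"xyz":[-9.5,-4,8.8],"twist":[0,0,0],"jaw":1},{"xyz":[-9.5,-4,8.8],"twist":[0,0,0],"jaw":1}]'

```text
time_s: 2.62
tool_pos: [0.4957, -0.1828, 0.2586]
tool_rot: [179.9, 0.0, 90.2]
force: [-0.2, -0.7, 0.6]
grip_width: 0.0004
grasp_force: 0.0
```

```bash
python3 - <<'E'
from h import *
a=[env.read_camera(n)["img"][:,:,::-1] for n in("top","scene")]
o=env.get_obs();print(o["tool_pos"],o["tool_rot"],o["force"])
cv2.imwrite("pics/crop1.png",np.hstack([cv2.resize(x,None,fx=4,fy=4,interpolation=cv2.INTER_CUBIC) for x in(a[0][140:240,220:320],a[1][150:250,220:320])]))
E
```

```text
[ 0.49593354 -0.18286604  0.25915313] [1.79831176e+02 1.15296022e-02 9.02042762e+01] [-0.53623033 -0.16848397  0.44728562]
```

View pics/crop1.png

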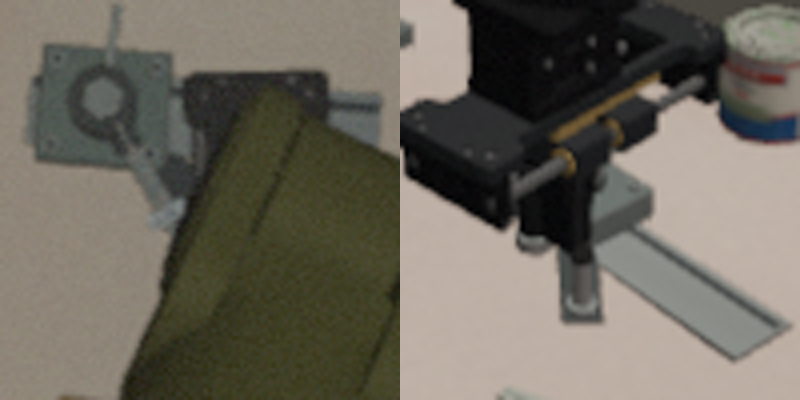

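Request:
servo_tool --plan '[{"xyz":[0.5,0,0],"jaw":1,"twist":[0,0,0]},{"xyz":[1,0,0],"jaw":1,"twist":[0,0,0]},{"xyz":[1.4,0,0],"jaw":1,"twist":[0,0,0]},{"xyz":[1.8,-0.2,0],"jaw":1,"twist":[0,0,0]},{"xyz":[2.2,-0.3,0],"jaw":1,"twist":[0,0,0]},{"xyz":[2.6,-0.4,0],"jaw":1,"twist":[0,0,0]},{"xyz":[3.0,-0.5,0],"jaw":1,"twist":[0,0,0]},{"xyz":[3.4,-0.5,0],"jaw":1,"twist":[0,0,0]},{"xyz":[3.6,-0.5,0],"jaw":1,"twist":[0,0,0]},{"xyz":[3.8,-0.5,0],"jaw":1,"twist":[0,0,0]}]'

```text
time_s: 3.55
tool_pos: [0.4901, -0.1444, 0.2575]
tool_rot: [180.0, -0.0, 90.2]
force: [0.5, -1.0, 0.7]
grip_width: 0.0003
grasp_force: 0.2
```

Request:
servo_tool --plan '[{"xyz":[0.05,0,0],"jaw":1,"twist":[0,0,0]},{"xyz":[0.1,0,0],"jaw":1,"twist":[0,0,0]},{"xyz":[0.15,0,0],"jaw":1,"twist":[0,0,0]},{"xyz":[0.2,0,0],"jaw":1,"twist":[0,0,0]},{"xyz":[0.25,0,0],"jaw":1,"twist":[0,0,0]},{"xyz":[0.3,0,0],"jaw":1,"twist":[0,0,0]},{"xyz":[0.35,0,0],"jaw":1,"twist":[0,0,0]},{"xyz":[0.4,0,0],"jaw":1,"twist":[0,0,0]}]'

```text
time_s: 4.22
tool_pos: [0.49, -0.1408, 0.2575]
tool_rot: [180.0, -0.0, 90.2]
force: [-0.4, -0.7, 0.0]
grip_width: 0.0004
grasp_force: 0.2
```

```bash
python3 - <<'E'
from h import *
c=env.read_camera("top");a=c["img"][:,:,::-1]
o=env.get_obs();print(o["tool_pos"],o["force"],o["wrist_torque"])
cv2.imwrite("pics/crop2.png",cv2.resize(a[140:240,200:300],None,fx=5,fy=5,interpolation=cv2.INTER_CUBIC))
E
```

```text
[ 0.49002007 -0.1406517   0.25752005] [ 0.46477851 -0.87789765  0.02009452] [-0.24832278  0.07319002 -0.06083617]
```

View pics/crop2.png

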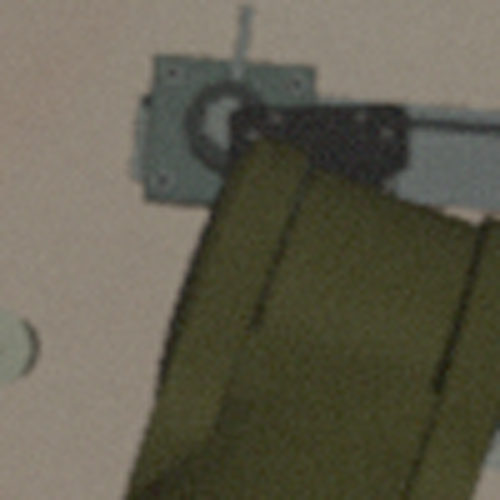

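The top view shows the handle hidden under the arm and the pointer unmoved at crop (245,8). I'll creep on, reading the force.

Request:
servo_tool --plan '[{"xyz":[0.05,0,0],"jaw":1,"twist":[0,0,0]},{"xyz":[0.1,0,0],"jaw":1,"twist":[0,0,0]},{"xyz":[0.15,0,0],"jaw":1,"twist":[0,0,0]},{"xyz":[0.2,0,0],"jaw":1,"twist":[0,0,0]},{"xyz":[0.25,0,0],"jaw":1,"twist":[0,0,0]}]'

```text
time_s: 4.68
tool_pos: [0.49, -0.1382, 0.2575]
tool_rot: [180.0, -0.0, 90.2]
force: [0.0, 0.0, 0.5]
grip_width: 0.0007
grasp_force: 0.2
```

Request:
servo_tool --plan '[{"xyz":[0.05,0,0],"jaw":1,"twist":[0,0,0]},{"xyz":[0.1,0,0],"jaw":1,"twist":[0,0,0]},{"xyz":[0.15,0,0],"jaw":1,"twist":[0,0,0]},{"xyz":[0.2,0,0],"jaw":1,"twist":[0,0,0]},{"xyz":[0.25,0,0],"jaw":1,"twist":[0,0,0]}]'

```text
time_s: 5.1
tool_pos: [0.49, -0.1357, 0.2575]
tool_rot: [180.0, -0.0, 90.2]
force: [0.4, -0.5, 0.1]
grip_width: 0.0003
grasp_force: 0.2
```

Request:
servo_tool --plan '[{"xyz":[0.05,0,0],"jaw":1,"twist":[0,0,0]},{"xyz":[0.1,0,0],"jaw":1,"twist":[0,0,0]},{"xyz":[0.15,0,0],"jaw":1,"twist":[0,0,0]},{"xyz":[0.2,0,0],"jaw":1,"twist":[0,0,0]},{"xyz":[0.25,0,0],"jaw":1,"twist":[0,0,0]}]'

```text
time_s: 5.52
tool_pos: [0.49, -0.1332, 0.2575]
tool_rot: [180.0, -0.0, 90.2]
force: [-0.8, -0.5, 0.2]
grip_width: 0.0007
grasp_force: 0.2
```

Request:
servo_tool --plan '[{"xyz":[0.05,0,0],"jaw":1,"twist":[0,0,0]},{"xyz":[0.1,0,0],"jaw":1,"twist":[0,0,0]},{"xyz":[0.15,0,0],"jaw":1,"twist":[0,0,0]},{"xyz":[0.2,0,0],"jaw":1,"twist":[0,0,0]},{"xyz":[0.25,0,0],"jaw":1,"twist":[0,0,0]}]'

```text
time_s: 5.93
tool_pos: [0.4899, -0.1307, 0.2575]
tool_rot: [180.0, -0.0, 90.2]
force: [0.0, 0.0, -0.9]
grip_width: 0.0004
grasp_force: 0.2
```

Request:
servo_tool --plan '[{"xyz":[0.05,0,0],"jaw":1,"twist":[0,0,0]},{"xyz":[0.1,0,0],"jaw":1,"twist":[0,0,0]},{"xyz":[0.15,0,0],"jaw":1,"twist":[0,0,0]},{"xyz":[0.2,0,0],"jaw":1,"twist":[0,0,0]},{"xyz":[0.25,0,0],"jaw":1,"twist":[0,0,0]}]'

```text
time_s: 6.35
tool_pos: [0.49, -0.1282, 0.2575]
tool_rot: [180.0, -0.0, 90.2]
force: [0.9, -0.6, -0.7]
grip_width: -0.0
grasp_force: 0.2
```

Request:
servo_tool --plan '[{"xyz":[0.05,0,0],"jaw":1,"twist":[0,0,0]},{"xyz":[0.1,0,0],"jaw":1,"twist":[0,0,0]},{"xyz":[0.15,0,0],"jaw":1,"twist":[0,0,0]},{"xyz":[0.2,0,0],"jaw":1,"twist":[0,0,0]},{"xyz":[0.25,0,0],"jaw":1,"twist":[0,0,0]}]'

```text
time_s: 6.77
tool_pos: [0.4899, -0.1257, 0.2575]
tool_rot: [180.0, -0.0, 90.2]
force: [-0.3, -1.0, -0.2]
grip_width: 0.0002
grasp_force: 0.2
```

Request:
servo_tool --plan '[{"xyz":[0.05,0,0],"jaw":1,"twist":[0,0,0]},{"xyz":[0.1,0,0],"jaw":1,"twist":[0,0,0]},{"xyz":[0.15,0,0],"jaw":1,"twist":[0,0,0]},{"xyz":[0.2,0,0],"jaw":1,"twist":[0,0,0]},{"xyz":[0.25,0,0],"jaw":1,"twist":[0,0,0]}]'

```text
time_s: 7.18
tool_pos: [0.4899, -0.1232, 0.2575]
tool_rot: [180.0, -0.0, 90.2]
force: [0.0, -0.5, 0.3]
grip_width: 0.0001
grasp_force: 0.2
```

Request:
servo_tool --plan '[{"xyz":[0.05,0,0],"jaw":1,"twist":[0,0,0]},{"xyz":[0.1,0,0],"jaw":1,"twist":[0,0,0]},{"xyz":[0.15,0,0],"jaw":1,"twist":[0,0,0]},{"xyz":[0.2,0,0],"jaw":1,"twist":[0,0,0]},{"xyz":[0.25,0,0],"jaw":1,"twist":[0,0,0]}]'

```text
time_s: 7.6
tool_pos: [0.4899, -0.1207, 0.2575]
tool_rot: [180.0, -0.0, 90.2]
force: [1.3, -0.5, -0.6]
grip_width: 0.0007
grasp_force: 0.2
```

Request:
servo_tool --plan '[{"xyz":[0.05,0,0],"jaw":1,"twist":[0,0,0]},{"xyz":[0.1,0,0],"jaw":1,"twist":[0,0,0]},{"xyz":[0.15,0,0],"jaw":1,"twist":[0,0,0]},{"xyz":[0.2,0,0],"jaw":1,"twist":[0,0,0]},{"xyz":[0.25,0,0],"jaw":1,"twist":[0,0,0]}]'

```text
time_s: 8.02
tool_pos: [0.4899, -0.1182, 0.2575]
tool_rot: [180.0, -0.0, 90.2]
force: [0.9, 0.3, 0.1]
grip_width: 0.0004
grasp_force: 0.2
```

Request:
servo_tool --plan '[{"xyz":[0.05,0,0],"jaw":1,"twist":[0,0,0]},{"xyz":[0.1,0,0],"jaw":1,"twist":[0,0,0]},{"xyz":[0.15,0,0],"jaw":1,"twist":[0,0,0]},{"xyz":[0.2,0,0],"jaw":1,"twist":[0,0,0]},{"xyz":[0.25,0,0],"jaw":1,"twist":[0,0,0]}]'

```text
time_s: 8.43
tool_pos: [0.4899, -0.1157, 0.2575]
tool_rot: [180.0, -0.0, 90.2]
force: [0.3, -0.4, 0.3]
grip_width: 0.0003
grasp_force: 0.2
```

Request:
servo_tool --plan '[{"xyz":[0.05,0,0],"jaw":1,"twist":[0,0,0]},{"xyz":[0.1,0,0],"jaw":1,"twist":[0,0,0]},{"xyz":[0.15,0,0],"jaw":1,"twist":[0,0,0]},{"xyz":[0.2,0,0],"jaw":1,"twist":[0,0,0]},{"xyz":[0.25,0,0],"jaw":1,"twist":[0,0,0]}]'

```text
time_s: 8.85
tool_pos: [0.4899, -0.1132, 0.2575]
tool_rot: [180.0, -0.0, 90.2]
force: [0.2, 0.5, -0.5]
grip_width: 0.0004
grasp_force: 0.2
```

Request:
servo_tool --plan '[{"xyz":[0.05,0,0],"jaw":1,"twist":[0,0,0]},{"xyz":[0.1,0,0],"jaw":1,"twist":[0,0,0]},{"xyz":[0.15,0,0],"jaw":1,"twist":[0,0,0]},{"xyz":[0.2,0,0],"jaw":1,"twist":[0,0,0]},{"xyz":[0.25,0,0],"jaw":1,"twist":[0,0,0]}]'

```text
time_s: 9.27
tool_pos: [0.4899, -0.1107, 0.2575]
tool_rot: [180.0, -0.0, 90.2]
force: [-1.0, -0.1, -1.0]
grip_width: 0.0002
grasp_force: 0.2
```

```bash
python3 - <<'E'
from h import *
c=env.read_camera("scene");a=c["img"][:,:,::-1]
F=[]
for i in range(10): env.read_camera("top");F.append(env.get_obs()["force"])
print(np.mean(F,0),np.std(F,0))
cv2.imwrite("pics/crop3.png",cv2.resize(a[150:250,220:320],None,fx=5,fy=5,interpolation=cv2.INTER_CUBIC))
E
```

```text
[-0.05443786 -0.38132948 -0.08848699] [0.39353479 0.39644194 0.44804648]
```

View pics/crop3.png

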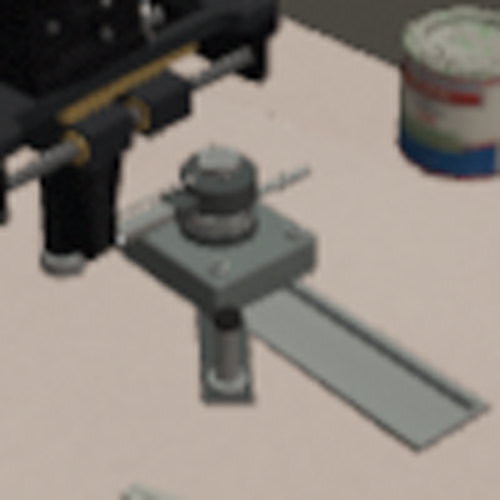

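The finger is pushing: the grip's foot is now at crop (65,262), the handle has swung about 0.6 rad and the pointer is unmoved at (305,172). I continue.

Request:
servo_tool --plan '[{"xyz":[0.05,0,0],"jaw":1,"twist":[0,0,0]},{"xyz":[0.1,0,0],"jaw":1,"twist":[0,0,0]},{"xyz":[0.15,0,0],"jaw":1,"twist":[0,0,0]},{"xyz":[0.2,0,0],"jaw":1,"twist":[0,0,0]}]'

```text
time_s: 10.15
tool_pos: [0.4899, -0.1088, 0.2575]
tool_rot: [180.0, 0.0, 90.2]
force: [0.2, -0.1, -0.1]
grip_width: 0.0002
grasp_force: 0.2
```

Request:
servo_tool --plan '[{"xyz":[0.05,0,0],"jaw":1,"twist":[0,0,0]},{"xyz":[0.1,0,0],"jaw":1,"twist":[0,0,0]},{"xyz":[0.15,0,0],"jaw":1,"twist":[0,0,0]},{"xyz":[0.2,0,0],"jaw":1,"twist":[0,0,0]}]'

```text
time_s: 10.48
tool_pos: [0.4899, -0.1067, 0.2576]
tool_rot: [180.0, 0.0, 90.2]
force: [0.2, -0.6, -0.1]
grip_width: 0.0003
grasp_force: 0.3
```

Request:
servo_tool --plan '[{"xyz":[0.05,0,0],"jaw":1,"twist":[0,0,0]},{"xyz":[0.1,0,0],"jaw":1,"twist":[0,0,0]},{"xyz":[0.15,0,0],"jaw":1,"twist":[0,0,0]},{"xyz":[0.2,0,0],"jaw":1,"twist":[0,0,0]}]'

```text
time_s: 10.82
tool_pos: [0.4899, -0.1047, 0.2576]
tool_rot: [180.0, -0.0, 90.2]
force: [0.2, -1.3, 0.4]
grip_width: 0.0006
grasp_force: 0.3
```

Request:
servo_tool --plan '[{"xyz":[0.05,0,0],"jaw":1,"twist":[0,0,0]},{"xyz":[0.1,0,0],"jaw":1,"twist":[0,0,0]},{"xyz":[0.15,0,0],"jaw":1,"twist":[0,0,0]},{"xyz":[0.2,0,0],"jaw":1,"twist":[0,0,0]}]'

```text
time_s: 11.15
tool_pos: [0.4899, -0.1027, 0.2576]
tool_rot: [180.0, -0.0, 90.2]
force: [1.2, -0.9, 0.8]
grip_width: 0.0005
grasp_force: 0.3
```

Request:
servo_tool --plan '[{"xyz":[0.05,0,0],"jaw":1,"twist":[0,0,0]},{"xyz":[0.1,0,0],"jaw":1,"twist":[0,0,0]},{"xyz":[0.15,0,0],"jaw":1,"twist":[0,0,0]},{"xyz":[0.2,0,0],"jaw":1,"twist":[0,0,0]}]'

```text
time_s: 11.48
tool_pos: [0.4898, -0.101, 0.2575]
tool_rot: [180.0, 0.0, 90.2]
force: [0.3, -0.7, 0.2]
grip_width: 0.0005
grasp_force: 1.0
```

Request:
servo_tool --plan '[{"xyz":[0.02,0,0],"jaw":1,"twist":[0,0,0]},{"xyz":[0.04,0,0],"jaw":1,"twist":[0,0,0]},{"xyz":[0.06,0,0],"jaw":1,"twist":[0,0,0]},{"xyz":[0.06,0,0],"jaw":1,"twist":[0,0,0]}]'

```text
time_s: 11.82
tool_pos: [0.4898, -0.1007, 0.2576]
tool_rot: [180.0, 0.0, 90.2]
force: [0.5, -4.1, -0.5]
grip_width: 0.0006
grasp_force: 1.7
```

Request:
servo_tool --plan '[{"xyz":[0.03,0,0],"jaw":1,"twist":[0,0,0]},{"xyz":[0.06,0,0],"jaw":1,"twist":[0,0,0]},{"xyz":[0.06,0,0],"jaw":1,"twist":[0,0,0]},{"xyz":[0.06,0,0],"jaw":1,"twist":[0,0,0]}]'

```text
time_s: 12.15
tool_pos: [0.4899, -0.1003, 0.2576]
tool_rot: [180.0, 0.1, 90.2]
force: [0.4, -5.5, -0.4]
grip_width: 0.0005
grasp_force: 2.6
```

```bash
cat > f.py <<'E'
from h import *
F=[];T=[]
for i in range(6): env.read_camera("scene");o=env.get_obs();F.append(o["force"]);T.append(o["tool_pos"])
print(np.array(F).round(1)[:,1],np.mean(F,0),np.mean(T,0).round(5),o["time_s"])
E
python3 f.py
```

```text
[-4.8 -5.  -5.7 -5.4 -6.  -4.5] [ 1.06816009 -5.25037347 -0.36156579] [ 0.48984 -0.10025  0.25756] 12.45
```

Request:
servo_tool --plan '[{"xyz":[0.04,0,0],"jaw":1,"twist":[0,0,0]},{"xyz":[0.08,0,0],"jaw":1,"twist":[0,0,0]},{"xyz":[0.12,0,0],"jaw":1,"twist":[0,0,0]},{"xyz":[0.12,0,0],"jaw":1,"twist":[0,0,0]}]'

```text
time_s: 12.78
tool_pos: [0.4898, -0.0997, 0.2576]
tool_rot: [180.0, 0.1, 90.1]
force: [0.7, -7.4, -0.2]
grip_width: 0.0003
grasp_force: 3.4
```

```bash
python3 f.py
```

```text
[-7.7 -7.  -7.  -6.4 -6.4 -6.9] [ 1.25964291 -6.91452495 -0.95315707] [ 0.48982 -0.0997   0.25758] 13.0833
```

Request:
servo_tool --plan '[{"xyz":[0.04,0,0],"jaw":1,"twist":[0,0,0]},{"xyz":[0.08,0,0],"jaw":1,"twist":[0,0,0]},{"xyz":[0.12,0,0],"jaw":1,"twist":[0,0,0]},{"xyz":[0.16,0,0],"jaw":1,"twist":[0,0,0]},{"xyz":[0.16,0,0],"jaw":1,"twist":[0,0,0]}]'

```text
time_s: 13.5
tool_pos: [0.4898, -0.099, 0.2576]
tool_rot: [179.9, 0.2, 90.1]
force: [0.7, -9.3, -2.4]
grip_width: 0.0003
grasp_force: 4.6
```

```bash
python3 f.py; python3 - <<'E'
from h import *
old=cv2.imread("pics/scene0.png");new=env.read_camera("scene")["img"][:,:,::-1]
t0=env.read_camera("top")["img"][:,:,::-1]
a=np.hstack([old[170:220,260:310],new[170:220,260:310]]);b=np.hstack([cv2.imread("pics/top0.png")[135:185,225:275],t0[135:185,225:275]])
cv2.imwrite("pics/cmp.png",cv2.resize(np.vstack([a,b]),None,fx=6,fy=6,interpolation=cv2.INTER_CUBIC))
E
```

```text
[-10.   -8.8  -9.1  -9.4  -9.   -8.7] [ 1.40714332 -9.17858501 -1.42797065] [ 0.4898  -0.09899  0.25761] 13.8
```

View pics/cmp.png

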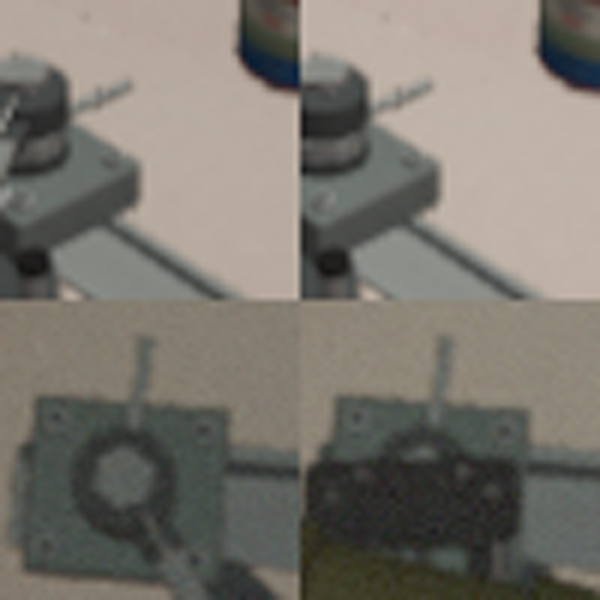

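The pointer is unmoved: scene (131,83) against (431,83), and top (147,338) against (446,338). The stiffness is about 1.4 N/mm, so about 2.8 mm more.

Request:
servo_tool --plan '[{"xyz":[0.05,0,0],"jaw":1,"twist":[0,0,0]},{"xyz":[0.1,0,0],"jaw":1,"twist":[0,0,0]},{"xyz":[0.15,0,0],"jaw":1,"twist":[0,0,0]},{"xyz":[0.2,0,0],"jaw":1,"twist":[0,0,0]},{"xyz":[0.25,0,0],"jaw":1,"twist":[0,0,0]},{"xyz":[0.28,0,0],"jaw":1,"twist":[0,0,0]}]'

```text
time_s: 14.4
tool_pos: [0.4898, -0.0977, 0.2577]
tool_rot: [179.9, 0.4, 90.0]
force: [2.9, -13.0, -2.4]
grip_width: 0.0005
grasp_force: 6.8
```

```bash
python3 f.py
```

```text
[-13.2 -13.6 -12.6 -13.4 -12.7 -12.8] [  1.84823319 -13.03195917  -2.35567247] [ 0.48976 -0.09774  0.25767] 14.7
```

Request:
servo_tool --plan '[{"xyz":[0.03,0,0],"jaw":1,"twist":[0,0,0]},{"xyz":[0.03,0,0],"jaw":1,"twist":[0,0,0]},{"xyz":[0.03,0,0],"jaw":1,"twist":[0,0,0]},{"xyz":[0.03,0,0],"jaw":1,"twist":[0,0,0]},{"xyz":[0.03,0,0],"jaw":1,"twist":[0,0,0]},{"xyz":[0.03,0,0],"jaw":1,"twist":[0,0,0]},{"xyz":[0.03,0,0],"jaw":1,"twist":[0,0,0]},{"xyz":[0.03,0,0],"jaw":1,"twist":[0,0,0]},{"xyz":[0.03,0,0],"jaw":1,"twist":[0,0,0]},{"xyz":[0.03,0,0],"jaw":1,"twist":[0,0,0]}]'

```text
time_s: 15.53
tool_pos: [0.4897, -0.0976, 0.2577]
tool_rot: [179.9, 0.4, 90.0]
force: [2.1, -13.9, -3.1]
grip_width: 0.0006
grasp_force: 6.8
```

Request:
servo_tool --plan '[{"xyz":[0,0,0],"jaw":1,"twist":[0,0,0]},{"xyz":[0,0,0],"jaw":1,"twist":[0,0,0]},{"xyz":[0,0,0],"jaw":1,"twist":[0,0,0]},{"xyz":[0,0,0],"jaw":1,"twist":[0,0,0]},{"xyz":[0,0,0],"jaw":1,"twist":[0,0,0]},{"xyz":[0,0,0],"jaw":1,"twist":[0,0,0]},{"xyz":[0,0,0],"jaw":1,"twist":[0,0,0]},{"xyz":[0,0,0],"jaw":1,"twist":[0,0,0]},{"xyz":[0,0,0],"jaw":1,"twist":[0,0,0]},{"xyz":[0,0,0],"jaw":1,"twist":[0,0,0]}]'

```text
time_s: 16.37
tool_pos: [0.4898, -0.0976, 0.2577]
tool_rot: [179.9, 0.4, 90.0]
force: [2.4, -13.4, -3.6]
grip_width: 0.0004
grasp_force: 6.8
```

Request:
servo_tool --plan '[{"xyz":[0,0,0],"jaw":1,"twist":[0,0,0]},{"xyz":[0,0,0],"jaw":1,"twist":[0,0,0]},{"xyz":[0,0,0],"jaw":1,"twist":[0,0,0]},{"xyz":[0,0,0],"jaw":1,"twist":[0,0,0]},{"xyz":[0,0,0],"jaw":1,"twist":[0,0,0]},{"xyz":[0,0,0],"jaw":1,"twist":[0,0,0]},{"xyz":[0,0,0],"jaw":1,"twist":[0,0,0]},{"xyz":[0,0,0],"jaw":1,"twist":[0,0,0]},{"xyz":[0,0,0],"jaw":1,"twist":[0,0,0]},{"xyz":[0,0,0],"jaw":1,"twist":[0,0,0]}]'

```text
time_s: 17.2
tool_pos: [0.4898, -0.0976, 0.2577]
tool_rot: [179.9, 0.4, 90.0]
force: [1.5, -13.1, -3.1]
grip_width: 0.0007
grasp_force: 6.8
```

Request:
servo_tool --plan '[{"xyz":[-0.6,0,0],"jaw":1,"twist":[0,0,0]},{"xyz":[-2,0,0],"jaw":1,"twist":[0,0,0]},{"xyz":[-3,0,0],"jaw":1,"twist":[0,0,0]},{"xyz":[-3,0,-3],"jaw":1,"twist":[0,0,0]},{"xyz":[-3,0,-6],"jaw":1,"twist":[0,0,0]},{"xyz":[-3,0,-7],"jaw":1,"twist":[0,0,0]},{"xyz":[0,0,-7],"jaw":1,"twist":[0,0,0]},{"xyz":[3,0,-7],"jaw":1,"twist":[0,0,0]},{"xyz":[6,0,-7],"jaw":1,"twist":[0,0,0]},{"xyz":[6,0,-7],"jaw":1,"twist":[0,0,0]}]'

```text
time_s: 18.03
tool_pos: [0.4894, -0.0267, 0.3271]
tool_rot: [-179.9, -0.3, 90.7]
force: [-0.6, 0.5, -0.5]
grip_width: 0.0003
grasp_force: 0.0
```

```bash
python3 - <<'E'
from h import *
c=env.read_camera("top");a=c["img"][:,:,::-1];b=env.read_camera("scene")["img"][:,:,::-1]
o=env.get_obs();print(o["tool_pos"],o["force"])
cv2.imwrite("pics/cmp2.png",cv2.resize(np.hstack([a[130:230,200:300],b[150:250,220:320]]),None,fx=4,fy=4,interpolation=cv2.INTER_CUBIC))
E
```

```text
[ 0.48942183 -0.03185763  0.32720151] [ 0.17647159 -0.33160551  0.14538094]
```

View pics/cmp2.png

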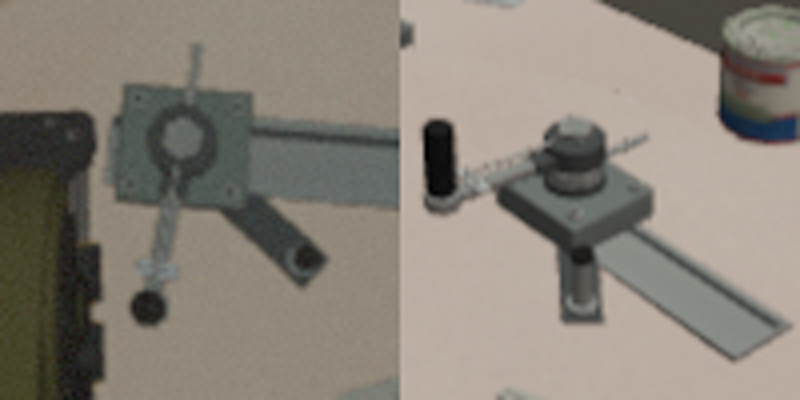

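The grip's top is at top px (237,207), clear of the tool. The post's top is at (276,194.5) and the pointer is unmoved.

```bash
python3 - <<'E'
from h import *
c=env.read_camera("top");S=ray(c,245.2,165,.076)
for p in((237.2,206.7,.112),(276.2,194.5,.05),(275.5,194.5,.05),(199.5,209,.06)):show(S,ray(c,*p))
o=env.get_obs();print(o["tool_pos"],o["force"])
E
```

```text
[ 0.492 -0.083  0.112] r 0.0982 ang 168.9
[ 0.5196 -0.1737  0.05  ] r 0.0994 ang -133.8
[ 0.5196 -0.1721  0.05  ] r 0.0982 ang -134.5
[0.4888 0.0074 0.06  ] r 0.1479 ang 132.3
[ 0.4894308  -0.03329791  0.32725983] [ 0.14080461 -0.13643042 -0.41533769]
```

Request:
servo_tool --plan '[{"xyz":[0,0,3],"jaw":1,"twist":[0,0,0]},{"xyz":[0,0,5.5],"jaw":1,"twist":[0,0,0]},{"xyz":[0,0,6.8],"jaw":1,"twist":[0,0,0]},{"xyz":[0,0,6.8],"jaw":1,"twist":[0,0,0]},{"xyz":[-1,0,6.8],"jaw":1,"twist":[0,0,0]},{"xyz":[-2,0,6.8],"jaw":1,"twist":[0,0,0]},{"xyz":[-2.6,0,6.8],"jaw":1,"twist":[0,0,0]},{"xyz":[-2.9,0,6.8],"jaw":1,"twist":[0,0,0]},{"xyz":[-3.2,0,6.8],"jaw":1,"twist":[0,0,0]},{"xyz":[-3.5,0,6.8],"jaw":1,"twist":[0,0,0]}]'

```text
time_s: 19.02
tool_pos: [0.49, -0.069, 0.2601]
tool_rot: [179.9, -0.0, 90.2]
force: [-0.5, 0.4, 0.5]
grip_width: 0.0009
grasp_force: 0.2
```

Request:
servo_tool --plan '[{"xyz":[-0.4,0,0],"jaw":1,"twist":[0,0,0]},{"xyz":[-0.8,0,0],"jaw":1,"twist":[0,0,0]},{"xyz":[-1.2,0,0],"jaw":1,"twist":[0,0,0]},{"xyz":[-1.6,0,0],"jaw":1,"twist":[0,0,0]},{"xyz":[-2.0,0,0],"jaw":1,"twist":[0,0,0]},{"xyz":[-2.4,0,0],"jaw":1,"twist":[0,0,0]},{"xyz":[-2.8,0,0],"jaw":1,"twist":[0,0,0]},{"xyz":[-3.2,0,0],"jaw":1,"twist":[0,0,0]},{"xyz":[-3.6,0,0],"jaw":1,"twist":[0,0,0]},{"xyz":[-4.0,0.1,0],"jaw":1,"twist":[0,0,0]}]'

```text
time_s: 19.85
tool_pos: [0.4909, -0.1091, 0.2596]
tool_rot: [180.0, -0.0, 90.2]
force: [-0.2, 1.1, -0.4]
grip_width: 0.0006
grasp_force: 0.2
```

Request:
servo_tool --plan '[{"xyz":[-0.4,0.15,0],"jaw":1,"twist":[0,0,0]},{"xyz":[-0.8,0.3,0],"jaw":1,"twist":[0,0,0]},{"xyz":[-1.2,0.5,0],"jaw":1,"twist":[0,0,0]},{"xyz":[-1.6,0.7,0],"jaw":1,"twist":[0,0,0]},{"xyz":[-2.0,0.9,0],"jaw":1,"twist":[0,0,0]},{"xyz":[-2.4,1.1,0],"jaw":1,"twist":[0,0,0]},{"xyz":[-2.8,1.4,0],"jaw":1,"twist":[0,0,0]},{"xyz":[-3.2,1.7,0],"jaw":1,"twist":[0,0,0]},{"xyz":[-3.5,2.0,0],"jaw":1,"twist":[0,0,0]},{"xyz":[-3.7,2.2,0],"jaw":1,"twist":[0,0,0]}]'

```text
time_s: 20.68
tool_pos: [0.5135, -0.1461, 0.2596]
tool_rot: [180.0, 0.0, 90.2]
force: [-0.2, 0.5, 0.1]
grip_width: 0.0003
grasp_force: 0.2
```

Request:
servo_tool --plan '[{"xyz":[-0.15,0.1,0],"jaw":1,"twist":[0,0,0]},{"xyz":[-0.3,0.2,0],"jaw":1,"twist":[0,0,0]},{"xyz":[-0.45,0.3,0],"jaw":1,"twist":[0,0,0]},{"xyz":[-0.55,0.3,0],"jaw":1,"twist":[0,0,0]},{"xyz":[0.5,0.3,0],"jaw":1,"twist":[0,0,0]},{"xyz":[2.5,0.3,0],"jaw":1,"twist":[0,0,0]},{"xyz":[5,0.3,0],"jaw":1,"twist":[0,0,0]},{"xyz":[8,0.3,-1],"jaw":1,"twist":[0,0,0]},{"xyz":[10,0.3,-4],"jaw":1,"twist":[0,0,0]},{"xyz":[12,0.3,-7],"jaw":1,"twist":[0,0,0]}]'

```text
time_s: 21.52
tool_pos: [0.5144, -0.0235, 0.3292]
tool_rot: [-179.8, 0.1, 90.2]
force: [1.7, 0.0, 0.5]
grip_width: 0.0005
grasp_force: 0.0
```

```bash
cat > m.py <<'E'
from h import *
import sys
c=env.read_camera("top");a=c["img"][:,:,::-1];b=env.read_camera("scene")["img"][:,:,::-1]
o=env.get_obs();print(o["time_s"],o["tool_pos"],o["force"])
cv2.imwrite("pics/%s.png"%sys.argv[1],cv2.resize(np.hstack([a[140:215,220:295],b[170:245,230:305]]),None,fx=5,fy=5,interpolation=cv2.INTER_CUBIC))
E
python3 m.py after1
```

```text
21.6167 [ 0.51721476 -0.02141992  0.33394924] [0.91530059 0.49729851 0.34498006]
```

View pics/after1.png

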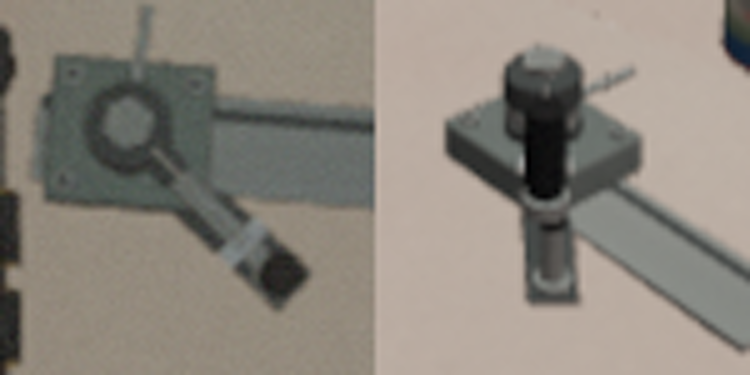

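The tool is clear. The grip's top is at top px (276.4,195), over the post. In the scene view the grip's axis (col about 546/5) is slightly left of the post's (552/5), so I'll measure the remainder numerically.

```bash
python3 - <<'E'
from h import *
c=env.read_camera("top");s=env.read_camera("scene")
for i in range(3):
    pass
T=cv2.cvtColor(np.mean([env.read_camera("top")["img"] for _ in range(4)],0).astype(np.uint8),cv2.COLOR_RGB2GRAY)
G=cv2.cvtColor(np.mean([env.read_camera("scene")["img"] for _ in range(4)],0).astype(np.uint8),cv2.COLOR_RGB2GRAY)
print(T[188:202,268:286]); print(G[192:232:2,330-80+80-0-230+150:1] if 0 else G[194:232:2,328-0-0-0-0-0-0-0-0-0-0-0-0-0-0-80:360-80])
w=np.clip(50-T[185:204,266:288].astype(float),0,None);y,x=np.mgrid[185:204,266:288]
u,v=(w*x).sum()/w.sum(),(w*y).sum()/w.sum();print(u,v)
show(ray(c,245.2,165,.076),ray(c,u,v,.112))
for z in(.03,.05,.07,.11):
  for P in((.5196,-.1725,z),):
    q=s["camera_matrix"]@(s["R"]@np.array(P)+s["t"]);print(z,(q/q[2])[:2])
E
```

```text
[[113 119 121 111  86  65  68  91 118 132 138 139 139 140 140 141 139 140]
 [116 121 117 106  95  78  61  65  77 107 132 140 139 139 139 138 139 140]
 [122 121 107 105 103  90  60  48  47  65 104 126 135 140 138 140 138 139]
 [113 105 107 106  97  77  50  39  35  42  53  88 124 139 139 138 137 138]
 [ 78  83 100 101  80  51  39  36  38  38  39  65 104 131 138 139 139 139]
 [ 57  63  85  90  64  39  40  37  39  35  38  40  68 107 132 139 139 140]
 [ 68  60  80  75  43  34  38  40  39  40  40  39  44  82 121 137 139 139]
 [ 99  71  76  70  38  33  35  39  41  38  40  37  49  89 125 139 138 140]
 [127  99  79  68  39  34  37  39  38  36  41  41  72 117 137 138 138 139]
 [138 127 104  82  58  36  32  35  36  36  45  69 104 130 140 138 137 139]
 [141 138 128 109  85  56  41  32  37  45  77 110 132 139 138 139 137 138]
 [139 139 139 129 109  80  58  53  54  76 110 134 137 139 140 141 139 139]
 [140 140 140 138 127  99  76  70  81 106 131 140 140 139 140 139 138 138]
 [139 140 138 140 139 127 100  84  98 126 139 139 139 140 141 140 140 139]]
[[107 106  97 113 113 113 113 100  55  62  64  62
[... 1993 characters left out ...]
58  83  93 113  75  70  82
   89  98 108  98 135 174 174 174 174 174 175 174 174 165]
 [174 174 175 174 174 174 175 175 175 175 175 160  93  90 122 119 110 103
  112 130 130  98 126 174 174 174 174 175 176 176 175 175]
 [174 175 175 175 175 175 175 175 174 174 174 161 103  75  69  72  89  98
   98  92  89  70 115 165 175 175 175 176 175 175 174 174]
 [175 175 175 175 175 174 174 175 175 175 175 168 138  99  98  98  97  97
   97  98  97  97 116 155 174 174 175 174 175 175 174 174]]
275.5589225589226 194.64983164983164
[ 0.517  -0.1687  0.112 ] r 0.0977 ang -136.9
0.03 [264.34849121 219.2429084 ]
0.05 [264.42852774 212.63427912]
0.07 [264.51046116 205.86902407]
0.11 [264.68029492 191.84582362]
```

```bash
python3 -c "
from h import *
o=env.get_obs();print(o['time_s'],o['tool_pos'],o['tool_rot'])"
```

```text
22.1167 [ 0.51540101 -0.02616244  0.32888391] [-1.79931593e+02  2.63058439e-02  9.01177569e+01]
```

Request:
servo_tool --plan '[{"xyz":[-3,0.2,2],"jaw":1,"twist":[0,0,0]},{"xyz":[-6,0.2,4.5],"jaw":1,"twist":[0,0,0]},{"xyz":[-8,0.2,7],"jaw":1,"twist":[0,0,0]},{"xyz":[-10,0.2,7],"jaw":1,"twist":[0,0,0]},{"xyz":[-11.5,0.2,7],"jaw":1,"twist":[0,0,0]},{"xyz":[-12.1,0.2,7],"jaw":1,"twist":[0,0,0]},{"xyz":[-12.4,0.2,7],"jaw":1,"twist":[0,0,0]},{"xyz":[-12.6,0.2,7],"jaw":1,"twist":[0,0,0]},{"xyz":[-12.8,0.2,7],"jaw":1,"twist":[0,0,0]},{"xyz":[-12.8,0.2,7],"jaw":1,"twist":[0,0,0]}]'

```text
time_s: 22.95
tool_pos: [0.5186, -0.1523, 0.2596]
tool_rot: [179.9, -0.1, 90.3]
force: [2.2, 0.8, -1.1]
grip_width: 0.0006
grasp_force: 0.7
```

Request:
servo_tool --plan '[{"xyz":[0.5,0,0],"jaw":1,"twist":[0,0,0]},{"xyz":[2.5,0,0],"jaw":1,"twist":[0,0,0]},{"xyz":[5,0,0],"jaw":1,"twist":[0,0,0]},{"xyz":[8,0,-2],"jaw":1,"twist":[0,0,0]},{"xyz":[10,0,-5],"jaw":1,"twist":[0,0,0]},{"xyz":[12.8,0,-7],"jaw":1,"twist":[0,0,0]},{"xyz":[12.8,0,-7],"jaw":1,"twist":[0,0,0]}]'

```text
time_s: 23.53
tool_pos: [0.5192, -0.0192, 0.3338]
tool_rot: [179.6, -0.3, 90.7]
force: [0.4, 0.4, -0.3]
grip_width: 0.0002
grasp_force: 0.0
```

```bash
python3 - <<'E'
from h import *
c=env.read_camera("top")
T=cv2.cvtColor(np.mean([env.read_camera("top")["img"] for _ in range(4)],0).astype(np.uint8),cv2.COLOR_RGB2GRAY)
G=cv2.cvtColor(np.mean([env.read_camera("scene")["img"] for _ in range(4)],0).astype(np.uint8),cv2.COLOR_RGB2GRAY)
print(G[194:230:3,256:274])
y,x=np.mgrid[185:204,266:288]
for th in (50,60):
    w=np.clip(th-T[185:204,266:288].astype(float),0,None)
    u,v=(w*x).sum()/w.sum(),(w*y).sum()/w.sum();print(u,v)
    show(ray(c,245.2,165,.076),ray(c,u,v,.112))
# initial post & grip by the same dark centroid
t0=cv2.cvtColor(cv2.imread("pics/top0.png"),cv2.COLOR_BGR2GRAY);print(t0[188:202,268:284])
# pointer and bystander changes
d=cv2.absdiff(t0,T);d=cv2.GaussianBlur(d,(3,3),0)
n,l,st,ce=cv2.connectedComponentsWithStats((d>25).astype(np.uint8))
print([(s[:5].tolist()) for s in st[1:] if s[4]>6]); print(env.get_obs()["tool_pos"],env.get_obs()["time_s"])
E
```

```text
[[ 56  62  65  75  70  11  13  15  17  20  18  17  31  61  73  80 111 110]
 [ 87  50  34  45  46  10  10  11  14  14  15  17  21  42  76 106 111 112]
 [114 113 113 112  96   8  10  13  14  16  16  17  40  85 112 112 111 112]
 [ 69  89 102 123 135   9  10  12  13  16  17  17  57 103 112  99  92  82]
 [ 47  48  47  50  49   9  10  12  13  15  16  16  28  57  75  75  74  73]
 [106  63  47  61  95 102  48  12  14  15  36  80 116 117  73  77  95 116]
 [176 176 162 102  60  59  64  72  82  88  86  87  92 115 138 138 138 138]
 [176 176 164 115  74  73  65  36  23  23  31  44  67 109 134 140 139 139]
 [177 176 172 143  73  74  71  64  67  78  87  86  77 103 148 159 141 121]
 [176 175 175 157  71  73  71  63  68  80  88  87  77  95 144 175 175 175]
 [176 176 175 158  83  93 113  75  70  81  89  99 108  98 135 175 174 174]
 [174 174 175 161 105  75  93 115 119 117 120 124 112  73 124 175 174 174]]
276.15384615384613 193.9008547008547
[ 0.5187 -0.1701  0.112 ] r 0.0975 ang -135.7
276.16534040671974 193.85234305923962
[ 0.5188 -0.1701  0.112 ] r 0.0974 ang -135.6
[[ 54  53  56  54  54  52  56  7
[... 467 characters left out ...]
 32  27  35  37  43  54  83 113 126]
 [ 98  80  55  63  78  82  44  34  34  34  37  50  67 103 124 123]
 [ 70  78  61  57  73  84  71  59  60  52  59  64  91 114 121 124]
 [ 34  39  40  53  57  71  78  75  71  70  74  94 113 121 121 126]
 [ 30  30  36  53  66  60  56  57  57  68  94 118 124 124 123 120]
 [ 34  31  42  57  80  84  60  47  57  88 116 124 123 125 123 124]
 [ 31  29  34  49 100 114  86  69  86 111 124 123 125 121 121 124]]
[[119, 142, 107, 180, 14581], [134, 174, 5, 5, 18], [248, 175, 3, 4, 9], [260, 178, 14, 15, 108], [253, 183, 20, 25, 192], [116, 340, 3, 5, 9], [143, 347, 53, 37, 1613], [110, 349, 8, 35, 99], [175, 379, 8, 5, 28]]
[ 0.51734511 -0.02649347  0.32884326] 23.9833
```

Request:
servo_tool --plan '[{"xyz":[-3,0,2],"jaw":1,"twist":[0,0,0]},{"xyz":[-6,0,4.5],"jaw":1,"twist":[0,0,0]},{"xyz":[-8,0,7],"jaw":1,"twist":[0,0,0]},{"xyz":[-10,0,7],"jaw":1,"twist":[0,0,0]},{"xyz":[-11,0,7],"jaw":1,"twist":[0,0,0]},{"xyz":[-11.8,0,7],"jaw":1,"twist":[0,0,0]},{"xyz":[-12.2,0,7],"jaw":1,"twist":[0,0,0]},{"xyz":[-12.4,0,7],"jaw":1,"twist":[0,0,0]},{"xyz":[-12.5,0,7],"jaw":1,"twist":[0,0,0]},{"xyz":[-12.5,0,7],"jaw":1,"twist":[0,0,0]}]'

```text
time_s: 24.82
tool_pos: [0.5184, -0.1498, 0.26]
tool_rot: [179.9, -0.0, 90.3]
force: [0.9, -0.5, 0.4]
grip_width: 0.0007
grasp_force: 0.0
```

```bash
python3 f.py
```

```text
[ 0.6  0.6 -0.2 -0.2  0.4  0.4] [0.11977063 0.26567397 0.10178222] [ 0.51822 -0.14983  0.2597 ] 25.1167
```

Request:
servo_tool --plan '[{"xyz":[-0.1,0,0],"jaw":1,"twist":[0,0,0]},{"xyz":[-0.2,0,0],"jaw":1,"twist":[0,0,0]},{"xyz":[-0.3,0,0],"jaw":1,"twist":[0,0,0]},{"xyz":[-0.4,0,0],"jaw":1,"twist":[0,0,0]},{"xyz":[-0.43,0,0],"jaw":1,"twist":[0,0,0]},{"xyz":[-0.43,0,0],"jaw":1,"twist":[0,0,0]}]'

```text
time_s: 25.62
tool_pos: [0.5187, -0.1538, 0.2595]
tool_rot: [179.9, -0.1, 90.2]
force: [3.7, 3.9, -1.8]
grip_width: 0.0007
grasp_force: 2.3
```

Request:
servo_tool --plan '[{"xyz":[0.5,0,0],"jaw":1,"twist":[0,0,0]},{"xyz":[2.5,0,0],"jaw":1,"twist":[0,0,0]},{"xyz":[5,0,0],"jaw":1,"twist":[0,0,0]},{"xyz":[8,0,-2],"jaw":1,"twist":[0,0,0]},{"xyz":[10,0,-5],"jaw":1,"twist":[0,0,0]},{"xyz":[12.8,0,-7],"jaw":1,"twist":[0,0,0]},{"xyz":[12.8,0,-7],"jaw":1,"twist":[0,0,0]}]'

```text
time_s: 26.2
tool_pos: [0.5191, -0.0219, 0.3335]
tool_rot: [179.6, -0.2, 90.6]
force: [1.4, 0.8, -0.2]
grip_width: 0.0001
grasp_force: 0.0
```

```bash
python3 - <<'E'
from h import *
c=env.read_camera("top")
T=cv2.cvtColor(np.mean([env.read_camera("top")["img"] for _ in range(4)],0).astype(np.uint8),cv2.COLOR_RGB2GRAY)
G=cv2.cvtColor(np.mean([env.read_camera("scene")["img"] for _ in range(4)],0).astype(np.uint8),cv2.COLOR_RGB2GRAY)
print(G[194:230:3,256:274])
t0=cv2.cvtColor(cv2.imread("pics/top0.png"),cv2.COLOR_BGR2GRAY)
y,x=np.mgrid[185:204,266:288];S=ray(c,245.2,165,.076)
w=np.clip(60-T[185:204,266:288].astype(float),0,None);u,v=(w*x).sum()/w.sum(),(w*y).sum()/w.sum();print(u,v);show(S,ray(c,u,v,.112))
y,x=np.mgrid[191:198,273:281];w=np.clip(55-t0[191:198,273:281].astype(float),0,None);u,v=(w*x).sum()/w.sum(),(w*y).sum()/w.sum();print(u,v);show(S,ray(c,u,v,.05))
for P in (t0,T):
    p=P[140:156,243:256].astype(float);print((np.clip(p-p.min(),0,None)).argmax(1)[:3], cv2.phaseCorrelate(t0[138:158,240:262].astype(float),P[138:158,240:262].astype(float)))
g0=cv2.cvtColor(cv2.imread("pics/scene0.png"),cv2.COLOR_BGR2GRAY)
d=cv2.GaussianBlur(cv2.absdiff(g0,G),(3,3),0);n,l,st,ce=cv2.connectedComponentsWithStats((d>25).astype(np.uint8))
print([s.tolist() for s in st[1:] if s[4]>6],env.get_obs()["time_s"])
E
```

```text
[[ 55  63  64  75  75  45  10  12  15  17  19  19  17  30  50  79 111 110]
 [ 87  50  34  44  53  41  11  12  12  15  16  15  16  26  67 106 111 112]
 [114 113 113 113 112  96  11  12  12  14  17  16  16  40  84 112 111 112]
 [ 69  89 106 123 143 124   9  10  12  16  15  15  17  58  98 100  91  83]
 [ 47  47  47  50  64  64  10  11  13  13  15  15  16  37  65  74  74  73]
 [105  63  47  48  66 100 102  48  13  14  14  35  80 116 115  78  94 117]
 [177 176 163 103  61  56  60  65  72  81  88  86  88  94 118 138 138 138]
 [176 175 164 115  74  73  64  35  23  23  32  44  67 110 134 140 140 140]
 [176 177 172 144  73  73  70  65  66  78  87  87  77 103 148 159 141 122]
 [176 175 175 157  70  73  71  63  68  80  88  86  77  95 145 175 175 175]
 [176 176 175 158  83  92 114  75  70  82  88  99 108  98 135 174 174 174]
 [174 175 174 161 105  75  93 115 119 117 120 124 113  74 124 175 175 175]]
276.80299032541774 193.35795954265612
[ 0.5199 -0.1715  0.112 ] r 0.0977 ang -134.6
276.2722852512156 193.88006482982172
[ 0.521  -0.1739  0.05  ] r 0.0986 ang -133.1
[ 1 11 12] ((0.0, 0.0), 1.0)
[3 2 0] ((0.159181363782249, -0.04588092493521145), 0.9742705882024381)
[[175, 0, 32, 12, 144], [213, 0, 7, 10, 38], [224, 0, 12, 13, 109], [194, 17, 13, 55, 370], [200, 73, 34, 12, 234], [176, 85, 83, 75, 2946], [216, 84, 14, 5, 27], [0, 173, 34, 75, 699], [248, 187, 23, 28, 466], [0, 192, 6, 29, 121]] 26.65
```

```bash
python3 -c "
from cell import env
print(env.sign_off())"
```

```text
the job is handed in; nothing more can be done
None
```

The job is handed in: the handle came up solid clockwise, I held about 13.3 N at the grip (roughly 1.3 N m) for over two seconds with no visible pointer movement, and then swung the grip back to within about 1–3 mm of the post's centre, with no other disturbance seen in the images.

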